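# Press down the hold-down pins of a bonding jig in order

## Robot

A 7-joint arm with a two-finger parallel gripper is mounted at the origin on the work surface. World frame = base frame: x ahead of the robot, y to its left, z up, the work surface at z = 0. Lengths are in m, angles in rad, forces in N, time in s.
With the tool pointing down it reaches from about 0.4 to 0.9 m from the base axis. Payload 5.5 kg.
Tool frame: the origin (TCP) lies midway between the tips of the shut fingers; the grasp point (between the pads) lies 19 mm behind it (manip.grip_depth is the distance from the TCP to the grasp point, in m); z points along the fingers, x is the direction in which the jaws open and shut, and the axes are right-handed (so a half turn about z gives the same grasp; the last joint's range is limited). The gripper opens to 92 mm and grips with 3 to 60 N. Pads are 19 mm wide; open, the fingers measure 130 mm over their backs; the gripper's body (75 mm by 190 mm) begins 47 mm behind the grasp point.
Start: joints at [1.603, 0.501, -0.427, 1.55, 0.221, 1.138, -0.21], TCP at [0.149, -0.633, 0.227] pointing down, gripper open.
Joint ranges: [-2.88, 2.88], [-0.31, 2.03], [-1.54, 1.56], [0.2, 2.42], [-1.41, 4.55], [0.19, 2.02], [-2.57, 2.57]. Speed limits (rad/s): [2.57, 2.57, 3.14, 3.14, 3.14, 3.14, 3.14].

## Interface

Orientations are given as a unit quaternion [x, y, z, w].
In Python, from bench import manip, effector, viewer gives the robot as it stands. Calls block until the motion is done:
- manip.move_pose(position, orientation): joint-space move of the TCP to a pose.
- manip.servo_line(position, ori=None, vel=0.15): straight line of the TCP; ori=None keeps the orientation; vel is the mean speed in m/s.
- manip.movej(angles): joint-space move.
- effector.open_jaws() and effector.close(f_grip=None): open the fingers fully, or close them until they stop; f_grip is the grip in N (None keeps the last).
- manip.sleep(seconds).
- manip.solve_ik(position, orientation): joint angles nearest the present ones, or None.
- viewer.get_image(name): name is "scene" or "top" or "wrist"; returns the picture (420x560x3 uint8, red, green, blue); there is no depth.
- viewer.get_calibration(name): a dict with "vfov" (degrees; the focal length in pixels is half the picture's height over the tangent of half this angle, whatever the lens; pixels are square), "cx", "cy" (the principal point, pixels), "eye" and "attitude" of the camera in the world. Camera axes: x right, y down, z forward; pixel columns grow to the right and rows downward; lengths in m; the calibration is good to about 2 mm. A picture is of the moment at which its call begins: read the wrist's pose just before it. get_calibration takes no time and is no camera call; for the wrist camera it gives the pose at the moment of the call.
A pose or a line that the arm cannot do raises manip.PlanningError and nothing moves.
- manip.hand_in(): hands the job in, once; it reports no verdict.
Readings, each from a call of its own:
- manip.current_clock(): time.
- manip.current_q(): joint angles.
- manip.current_joint_velocities(): joint speeds.
- manip.current_tau(): joint torques, N m.
- manip.current_tool_pos(): TCP position.
- manip.current_tcp_rot(): TCP orientation.
- manip.current_force(): force on the tool from outside, world axes, zero at the start.
- manip.current_wrist_torque(): the same for the moment, N m.
- manip.current_finger_gap(): finger opening in m.
Only numpy, scipy, OpenCV 4.12 (cv2) and the standard library are available. Lean on these libraries where they do the work, as an engineer would, in place of code of your own. Each camera call takes 0.05 s, during which the arm holds its last target. There are 200 camera calls.

## Task

A freshly capped duct collar is sitting in the round bonding jig; pin it down so the glue can set. With a fingertip, gently press each hold-down pin by its head right down to its stop, in this order: first the round-headed pin, then the square-headed one, then the long bar-headed one. Only press: do not pull the pins up, do not lift or shift the collar or its cap, and leave the bottle, the spare collar and the mallet where they are.

Things in the scene. Friction and masses are not known exactly. Their poses are not given: they have to be found in the camera images.
- jig: Fixed round bonding jig: dark steel plate 280 mm across, 12 mm thick, lying on the table with a dark nest ring and three dark guide sleeves. Origin: centre of its underside, at table height; z up. It may be turned to any yaw. The three pins stand 100 mm from its axis: round at 0 degrees (its own +x), square at 110 degrees, bar at 235 degrees (counter-clockwise from above). While the pins are still raised 10 to 14 mm their head tops stand 89 to 93 mm above the table.
- pin_round_top (a point): Centre of the flat top of the round aluminium head (30 mm across, 10 mm thick) of the first pin. With the pin fully down and the finger taken away it is 79 mm above the table (the clamp foot below the head then stands 2 mm above the collar's flange). The head sits on a soft spring (2 N per mm, up to 8 mm) on top of the pin, so under a light press it gives 1.5 to 2 mm before the pin itself slides, and some millimetres more when the pin is at its stop.
- pin_square_top (a point): Centre of the flat top of the square aluminium head (28 by 28 mm, 10 mm thick) of the second pin. With the pin fully down and released it is 79 mm above the table. Sprung in the same way.
- pin_bar_top (a point): Centre of the flat top of the bar-shaped aluminium head (56 mm long, tangential to the jig, 14 mm wide, 10 mm thick) of the third pin. With the pin fully down and released it is 79 mm above the table. Sprung in the same way.
- pin_round (a joint): How far the round-headed pin (its stem, not its sprung head) is pushed down, m: 0 = raised 14 mm, 0.014 = at its stop. Starts between 0 and 0.004. It slides straight down against about 3 N of friction, stays where it is left, and has a firm stop; pressing with 5 to 15 N takes it home. It could be pulled up to -0.006.
- pin_square (a joint): The same for the square-headed pin.
- pin_bar (a joint): The same for the bar-headed pin.
- collar: Grey plastic duct collar with a white cap and a black knob (34 mm across) glued on, about 0.4 kg, loose in the nest ring of the jig. Origin: centre of its underside, 12 mm above the table. Flange 188 mm across, its top 54 mm above the table; cap 164 mm across, its top 60 mm above the table; knob top 84 mm above the table.
- glue_bottle: White glue bottle with red cap, 44 mm across, 120 mm tall, standing loose on the table. Origin: centre of its underside. Leave it alone.
- spare_collar: Small loose grey collar ring, 110 mm across, 50 mm tall. Origin: centre of its underside. Leave it alone.
- mallet: Rubber mallet with wooden handle, about 240 mm long, lying along its own x, loose on the table. Leave it alone.
Things that resemble listed ones, but are neither listed nor needed, are in the scene too. Leave any purple or red look-alike of the collar alone.

How it is judged:
By the outcome, as a careful person would: the job done as asked, in the order asked, and still so for the second after the job is handed in, with the robot touching nothing.
It also fails if it takes over 40 s, if anything falls off the work surface, if the arm or the gripper's body presses on something with over 40 N, if the wrist force passes 120 N, or if a joint passes its speed limit or range.

## Working session

There is one attempt and no reset: what is moved stays moved. The work goes in short steps, each a Python script; the robot and the scene stay as the last script left them, time stands still between calls to the robot, and variables do not carry over. Pictures are saved under pics/ and viewed, about 8 in all and at most 12, crops included, and the job is handed in when it is done.

```bash
mkdir -p pics; ls; python3 - <<'E'
from bench import manip, effector, viewer
import cv2
for n in ("top","scene"):
    im=viewer.get_image(n); cv2.imwrite(f"pics/{n}0.png",im[:,:,::-1]); print(n,viewer.get_calibration(n))
print(manip.current_clock(),manip.current_tcp_rot(),manip.current_finger_gap(),manip.current_force())
E
```

```text
pics
top {'vfov': 56.29461281970517, 'cx': 278.4258306235047, 'cy': 207.1825602022972, 'eye': array([0.30761641, 0.07689749, 1.15082458]), 'attitude': array([-0.69794456,  0.71137553, -0.05713508,  0.05961397])}
scene {'vfov': 50.88104932620727, 'cx': 280.5233054714393, 'cy': 209.85743224108043, 'eye': array([1.08167277, 0.64520682, 0.77380277]), 'attitude': array([ 0.34334985,  0.84074498, -0.38406628, -0.16658888])}
0.1 [ 7.83830698e-01 -6.20974005e-01 -6.43121864e-04 -5.55801077e-04] 0.09170817195206278 [-0.21509026 -0.02422578  0.41088014]
```

View pics/top0.png

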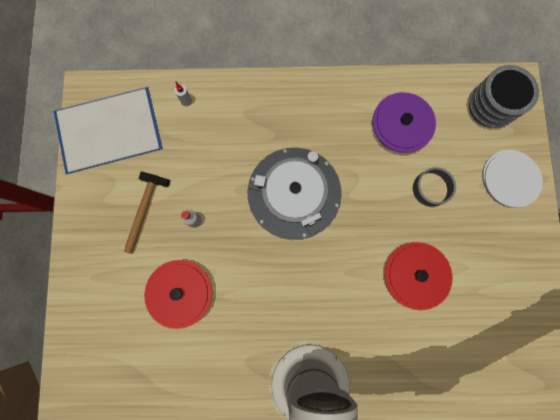

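View pics/scene0.png

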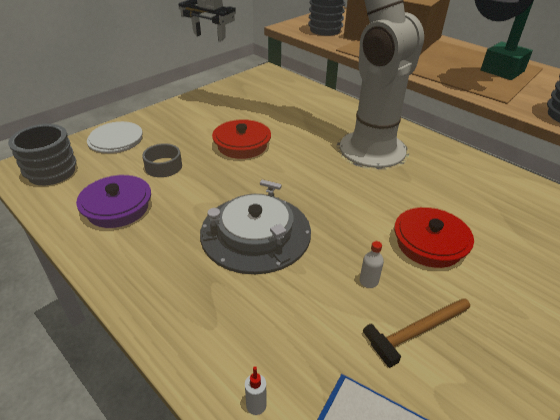

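The top view shows the jig at about (295,193), the only one with a white cap. Its round head is near (313,157), the square near (259,181) and the bar near (311,219). Next I'll segment the heads and cast rays, then enlarge a crop to confirm.

```bash
cat > h.py <<'E'
import numpy as np, cv2
from scipy.spatial.transform import Rotation as R
from bench import manip, effector, viewer
def K(c): 
    return 210/np.tan(np.radians(c["vfov"])/2)
def cast(c,uv,z):
    d=R.from_quat(c["attitude"]).apply([(uv[0]-c["cx"])/K(c),(uv[1]-c["cy"])/K(c),1.])
    return c["eye"]+d*(z-c["eye"][2])/d[2]
def proj(c,p):
    q=R.from_quat(c["attitude"]).inv().apply(np.asarray(p)-c["eye"])
    return np.array([c["cx"]+K(c)*q[0]/q[2],c["cy"]+K(c)*q[1]/q[2]])
E
python3 - <<'E'
from h import *
im=cv2.imread("pics/top0.png"); c=viewer.get_calibration("top")
print("base proj",proj(c,[0,0,0]))
hsv=cv2.cvtColor(im,cv2.COLOR_BGR2HSV)
sub=np.zeros(im.shape[:2],np.uint8); cv2.circle(sub,(295,193),44,255,-1)
m=((hsv[...,2]>150)&(hsv[...,1]<60)).astype(np.uint8)*255&sub
n,l,s,ce=cv2.connectedComponentsWithStats(m)
for i in range(1,n):
    if s[i,4]>15: print(s[i],ce[i].round(1),cast(c,ce[i],.091).round(4), cast(c,ce[i],.06).round(4))
# dark plate
g=((hsv[...,1]<70)).astype(np.uint8)*255
n,l,s,ce=cv2.connectedComponentsWithStats(g); i=l[193,262] or l[215,262]
i=l[222,270]; ys,xs=np.where(l==i); (x,y),(w,h),a=cv2.fitEllipse(cv2.convexHull(np.c_[xs,ys].astype(np.int32)))
print("plate",x,y,w,h,cast(c,(x,y),.012), "diam",np.linalg.norm(cast(c,(x+w/2,y),.012)-cast(c,(x-w/2,y),.012)))
cv2.imwrite("pics/crop1.png",cv2.resize(im[140:250,240:350],None,fx=5,fy=5,interpolation=cv2.INTER_CUBIC))
E
```

```text
base proj [310.43989661 384.98821321]
[308 152  10   9  66] [312.2 156.4] [ 0.6264 -0.0182  0.091 ] [ 0.6358 -0.021   0.06  ]
[ 266  161   58   57 2416] [294.5 189. ] [0.5344 0.0336 0.091 ] [0.5411 0.0323 0.06  ]
[255 176  10  10  87] [259.4 180.4] [0.5607 0.1302 0.091 ] [0.5681 0.1318 0.06  ]
[302 214  19  12 106] [310.6 219. ] [ 0.45  -0.008  0.091] [ 0.4542 -0.0105  0.06  ]
plate 294.0841369628906 192.93885803222656 92.05008697509766 93.77935028076172 [0.53943971 0.03200313 0.012     ] diam 0.27230245006023046
```

View pics/crop1.png

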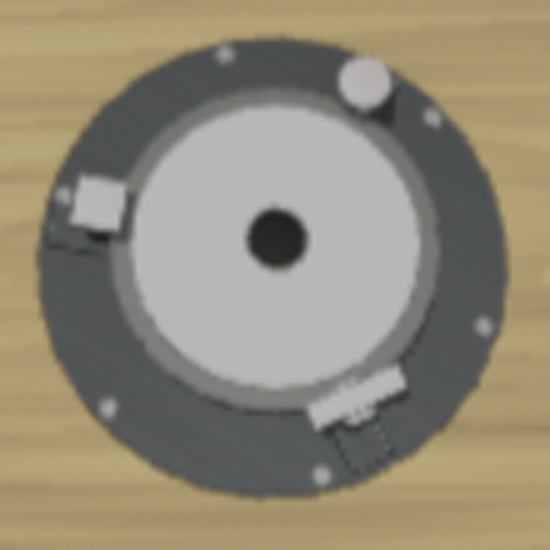

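The crop confirms the round disc at crop (365,82), the square at (98,205) and the bar at (357,397), in the right angular order and about 100 mm from the plate centre. I'll close the fingers, hover above the jig and check with the wrist camera.

```bash
cat >> h.py <<'E'
ANG=np.radians([0,110,235])
def fit(P):
    "jig centre, yaw and residuals from the three measured head tops (round, square, bar)"
    A=.1*np.c_[np.cos(ANG),np.sin(ANG)]; B=np.asarray(P)[:,:2]
    a=A-A.mean(0); b=B-B.mean(0)
    yaw=np.arctan2((a[:,0]*b[:,1]-a[:,1]*b[:,0]).sum(),(a*b).sum())
    c,s=np.cos(yaw),np.sin(yaw); M=np.array([[c,-s],[s,c]]); t=B.mean(0)-M@A.mean(0)
    return t,yaw,(A@M.T+t)
E
python3 - <<'E'
from h import *
P=[[.6264,-.0182],[.5607,.1302],[.45,-.008]]
t,y,F=fit(P); print(t,np.degrees(y),F.round(4),(F-P).round(4))
effector.close(5)
q=manip.current_tcp_rot()
manip.move_pose([.50,.03,.25],q)
print(manip.current_clock(),manip.current_tool_pos(),manip.current_force())
c=viewer.get_calibration("wrist"); im=viewer.get_image("wrist")
cv2.imwrite("pics/w1.png",im[:,:,::-1]); print(c)
for p in F: print(proj(c,[*p,.091]))
E
```

```text
[0.54121767 0.03267451] -31.037428164032534 [[ 0.6269 -0.0189]
 [ 0.5604  0.1308]
 [ 0.4498 -0.0079]] [[ 0.0005 -0.0007]
 [-0.0003  0.0006]
 [-0.0002  0.0001]]
4.1833 [0.5001862  0.02894064 0.24986402] [ 0.16363099 -0.45140681 -0.34868834]
{'vfov': 65.50459592101586, 'cx': 275.18182947826955, 'cy': 211.17157113531118, 'eye': array([0.56689954, 0.04455579, 0.40914003]), 'attitude': array([ 0.77644863, -0.61677527, -0.0799365 ,  0.1016167 ])}
[357.80692152  74.32430744]
[182.950573   109.94821176]
[298.47103538 249.7121379 ]
```

View pics/w1.png

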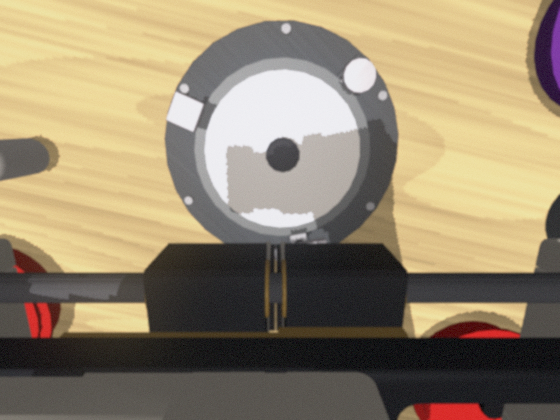

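The wrist view agrees with the fit: the round head is at (360,75) against a predicted (358,74), and the square at (185,112) against (183,110). The bar is partly hidden. That is about 1 mm of error, so I'll press the round pin with force monitoring.

```bash
cat >> h.py <<'E'
F=np.array([[.6269,-.0189],[.5604,.1308],[.4498,-.0079]])
def press(i,top=.13):
    x,y=F[i]; t0=manip.current_clock()
    manip.servo_line([x,y,top],vel=.25); manip.sleep(.2)
    f0=manip.current_force()
    manip.servo_line([x,y,.096],vel=.1)
    for z in (.090,.087,.084,.081,.079,.078,.077,.076,.0755,.075):
        manip.servo_line([x,y,z],vel=.03); manip.sleep(.08)
        p=manip.current_tool_pos(); f=manip.current_force()-f0
        print(z,p.round(4),f.round(2),round(manip.current_clock()-t0,2))
        if np.linalg.norm(f)>12 or (p[2]<.0772 and abs(f[2])>6.5): break
    manip.sleep(.15)
    manip.servo_line([x,y,.081],vel=.03); manip.servo_line([x,y,top],vel=.15)
    print("clock",manip.current_clock())
E
python3 - <<'E'
from h import *
manip.servo_line([*F[0],.16],vel=.25)
press(0)
E
```

```text
0.09 [ 0.6273 -0.0188  0.0904] [ 0.08 -0.4   0.91] 1.39
0.087 [ 0.6271 -0.0189  0.0871] [1.1  0.89 1.38] 1.73
0.084 [ 0.6269 -0.019   0.0839] [0.99 0.12 1.77] 2.06
0.081 [ 0.6267 -0.019   0.0808] [0.69 0.09 1.37] 2.39
0.079 [ 0.6268 -0.019   0.0789] [-0.23  0.03  1.09] 2.73
0.078 [ 0.6268 -0.019   0.078 ] [-0.84 -0.29  1.16] 3.06
0.077 [ 0.6268 -0.019   0.0771] [-1.48 -0.38  4.55] 3.39
0.076 [ 0.6269 -0.019   0.0763] [-2.48 -0.89  5.27] 3.73
0.0755 [ 0.6268 -0.019   0.0759] [-2.58 -0.12  6.75] 4.06
clock 10.05
```

Force rises at the spring rate (about 2 N/mm) from 77.5 mm, which fits the stop. I'll press the round pin once more, slightly deeper, to confirm that the free head is at 79 mm.

```bash
sed -i 's/def press(i,top=.13):/def press(i,top=.13,zs=(.088,.083,.079,.0775,.0765,.0755,.0748,.0742)):/; s/for z in (.*):/for z in zs:/; s/abs(f\[2\])>6.5/abs(f[2])>8.5/' h.py
python3 - <<'E'
from h import *
press(0,.11,(.0815,.080,.078,.0765,.0755,.0748))
E
```

```text
0.0815 [ 0.6271 -0.0188  0.0817] [-1.2  -1.57  0.14] 1.46
0.08 [ 0.6269 -0.019   0.0801] [ 0.05  0.4  -0.49] 1.79
0.078 [ 0.6272 -0.0188  0.0783] [-0.63  0.09  1.96] 2.12
0.0765 [ 0.6273 -0.0189  0.0769] [-0.09 -0.59  4.04] 2.46
0.0755 [ 0.6273 -0.0189  0.076 ] [-1.08 -0.5   6.4 ] 2.79
0.0748 [ 0.6273 -0.0188  0.0755] [-0.38 -0.89  7.14] 3.12
clock 14.025
```

The force follows 2 N/mm × (79 − z), so the round pin is at its stop. Next the square and then the bar.

```bash
python3 - <<'E'
from h import *
press(1)
E
```

```text
0.088 [0.5607 0.131  0.0883] [0.44 1.69 0.98] 2.0
0.083 [0.5604 0.1307 0.0829] [0.81 0.93 1.87] 2.4
0.079 [0.5603 0.1307 0.0788] [-0.97  1.07  0.54] 2.77
0.0775 [0.5603 0.1307 0.0776] [-0.73  0.35  3.47] 3.1
0.0765 [0.5603 0.1307 0.0766] [-0.31 -0.97  5.02] 3.43
0.0755 [0.5603 0.1307 0.0758] [-1.49 -0.58  6.69] 3.77
0.0748 [0.5603 0.1307 0.0753] [-1.93 -0.07  7.67] 4.1
0.0742 [0.5603 0.1307 0.0747] [-2.15 -0.09  8.68] 4.43
clock 19.4583
```

```bash
python3 - <<'E'
from h import *
press(2)
manip.servo_line([.40,-.10,.22],vel=.3)
manip.move_pose([.3,-.45,.25],manip.current_tcp_rot())
print(manip.current_clock())
c=viewer.get_calibration("top"); im=viewer.get_image("top")[:,:,::-1].copy(); cv2.imwrite("pics/top1.png",im)
o=cv2.imread("pics/top0.png")
for s in (np.s_[140:250,240:350],):
    cv2.imwrite("pics/cmp.png",cv2.resize(np.hstack([o[s],im[s]]),None,fx=3.5,fy=3.5,interpolation=cv2.INTER_CUBIC))
sub=np.zeros(im.shape[:2],np.uint8); cv2.circle(sub,(295,193),44,255,-1)
for a in (o,im):
    h=cv2.cvtColor(a,cv2.COLOR_BGR2HSV); m=((h[...,2]>150)&(h[...,1]<60)).astype(np.uint8)*255&sub
    n,l,s,ce=cv2.connectedComponentsWithStats(m); print([(ce[i].round(1),s[i,4]) for i in range(1,n) if s[i,4]>15])
d=cv2.absdiff(o,im).max(2); n,l,s,ce=cv2.connectedComponentsWithStats((d>40).astype(np.uint8)); print([list(s[i]) for i in range(1,n) if s[i,4]>10])
E
```

```text
0.088 [ 0.4503 -0.008   0.0883] [ 1.2  -1.11  1.36] 2.05
0.083 [ 0.4498 -0.008   0.083 ] [ 1.32 -1.49  2.14] 2.45
0.079 [ 0.4497 -0.0079  0.0789] [ 0.84 -1.91  1.45] 2.82
0.0775 [ 0.4497 -0.0079  0.0775] [-0.12 -1.58  2.72] 3.15
0.0765 [ 0.4497 -0.0079  0.0766] [-0.64 -2.    5.64] 3.48
0.0755 [ 0.4498 -0.0079  0.0757] [-1.31 -0.81  7.63] 3.82
0.0748 [ 0.4497 -0.0079  0.0751] [-1.91 -0.67  8.45] 4.15
0.0742 [ 0.4498 -0.0079  0.0745] [-1.85 -1.23 10.12] 4.48
clock 24.9417
26.95
[(array([312.2, 156.4]), np.int32(66)), (array([294.5, 189. ]), np.int32(2416)), (array([259.4, 180.4]), np.int32(87)), (array([310.6, 219. ]), np.int32(106))]
[(array([312.1, 157.2]), np.int32(72)), (array([294.5, 189. ]), np.int32(2421)), (array([259.6, 181.5]), np.int32(85)), (array([310.2, 219.6]), np.int32(104))]
[[np.int32(309), np.int32(151), np.int32(9), np.int32(5), np.int32(13)], [np.int32(308), np.int32(159), np.int32(9), np.int32(4), np.int32(16)], [np.int32(256), np.int32(175), np.int32(9), np.int32(3), np.int32(13)], [np.int32(255), np.int32(185), np.int32(9), np.int32(3), np.int32(13)], [np.int32(436), np.int32(236), np.int32(124), np.int32(111), np.int32(6347)], [np.int32(453), np.int32(293), np.int32(107), np.int32(91), np.int32(3472)], [np.int32(353), np.int32(346), np.int32(82), np.int32(23), np.int32(850)], [np.int32(308), np.int32(349), np.int32(5), np.int32(4), np.int32(12)], [np.int32(303), np.int32(353), np.int32(4), np.int32(6), np.int32(16)], [np.int32(345), np.int32(352), np.int32(5), np.int32(4), np.int32(12)], [np.int32(350), np.int32(386), np.int32(109), np.int32(31), np.int32(1423)], [np.int32(341), np.int32(390), np.int32(7), np.int32(5), np.int32(15)], [np.int32(297), np.int32(398), np.int32(32), np.int32(17), np.int32(208)], [np.int32(334), np.int32(406), np.int32(30), np.int32(13), np.int32(187)], [np.int32(294), np.int32(410), np.int32(3), np.int32(10), np.int32(20)]]
```

View pics/cmp.png

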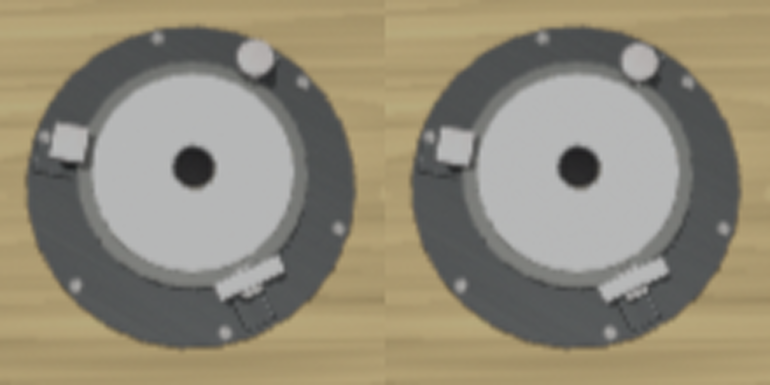

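The before/after comparison shows all three heads lowered, while the cap has not moved (294.5,189.0 both times). Apart from the robot and its shadow, nothing else in the view changed. I'm handing in.

```bash
python3 -c "
from bench import manip
print(manip.current_clock()); manip.hand_in()"
```

```text
27.0
the job is handed in; nothing more can be done
```

All three hold-down pins are pressed to their stops, in the order round, square, bar, and I handed the job in at 27.0 s. I used the shut fingertips, with end forces of about 7 to 10 N.

- **Stops:** For each pin, the force at the end of the press rose at about 2 N/mm from near 79 mm, as the spring should at the stop. I pressed the round pin a second time, before the others, to be sure of it. With its head back at 79 mm, the force followed the spring the whole way.
- **Collar and loose items:** Before and after pictures from the top camera show the three heads lowered and the cap at the same pixel position. The bottle, spare collar and mallet did not move.
- **Limits of the checks:** The force readings carry roughly 1 to 2 N of noise and bias: sliding friction read 1 to 2 N instead of 3 N. No check failed. In the wrist picture the bar pin was mostly hidden by the gripper, so its position rests on the top view and the jig fit.

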